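# Load the pipette dryer and start it

### The arm

A 6-joint arm with a two-finger parallel gripper is mounted at the origin on the work surface. World frame = base frame: x ahead of the robot, y to its left, z up, the work surface at z = 0. Lengths are in m, angles in rad, forces in N, time in s.
With the tool pointing down it reaches from about 0.25 to 0.775 m from the base axis. Payload 4 kg.
Tool frame: the origin (TCP) lies on the centre line of the jaws, within the pads' length; the fingertips stand 14 mm ahead of it and the grasp point (between the pads) lies 5 mm behind it; z points along the fingers, y is the line along which they close (so a half turn about z gives the same grasp; the last joint's range is limited). The gripper opens to 94 mm and grips with 3 to 60 N. Pads are 16 mm wide; open, the fingers measure 119 mm over their backs; the gripper's body (75 mm by 177 mm) begins 78 mm behind the grasp point.
Start: joints at [-1.414, 0.087, 1.371, -0, 1.684, -0.103], TCP at [0.141, -0.532, 0.22] pointing down, gripper open.
Joint ranges: [-3.1, 3.1], [-0.76, 2.03], [0.27, 2.55], [-1.08, 4.22], [0.17, 2.65], [-2.57, 2.57]. Speed limits (rad/s): [2.79, 2.79, 3.14, 3.14, 3.14, 3.14].

### API

Orientations are given as a 3x3 rotation matrix whose columns are the frame's x, y, z axes.
In Python, from workcell import r, capture, camera_params, order, models gives the robot as it stands.
- The arm moves only by the tool arm_command, never from a script. Its argument "deltas" is a list of rows, each an object with "jaw": the closure, from 0 (fully open) to 1 (shut); "xyz": the shift along the tool's x, y, z as a fraction of full scale, a list of three; "spin": the turn about the tool's z as a fraction of full scale. A call has 1 to 20 rows; each row is the pose to reach, as a shift and turn from the pose commanded when the call began, along the tool's axes at that moment; what a row does not reach only later rows make up. Full scale, the value 1, is 100 cm for a shift and 90 degrees for a turn. A row lasts 1/8 s, in which the tool goes at most 62.5 mm and 10.7 degrees, less where a joint would pass 70% of its speed; a pose out of reach is approached as far as the arm can. A call with a number of a shift or a turn outside -1 to 1 is refused whole. A call with a gripper value outside its range is refused whole. The fingers move at their own pace and stop on an object; the grip force is fixed at half the most. Time passes only in rows, so rows that repeat a pose let the fingers close. It gives the time, the measured TCP pose, the force, the opening and the grip force at its end, in the units of the state.
- r.state(): the state, without advancing time (a new reading comes with each control period).
- capture(name): name is "scene" or "top" or "wrist"; returns the picture (480x640x3 uint8, blue, green, red); there is no depth.
- camera_params(name): a dict with "fx", "fy", "cx", "cy" (pixels), "eye" and "attitude" of the camera in the world; the wrist camera has in their place "tool_from_camera" (4x4, takes a point from camera to tool coordinates, whose origin is the TCP and whose axes are the flange's). Camera axes: x right, y up, looking along -z (the intrinsics and any distortion apply to the point x, -y, -z); pixel columns grow to the right and rows downward; lengths in m; the calibration is good to about 2 mm. A picture is of the moment at which its call begins: read the wrist's pose just before it. camera_params takes no time and is no camera call.
- order.job_done(): hands the job in; it is judged then, once.
Trained networks look in the newest picture that a camera, given by its name, has taken for a name from the list of things; names that differ only in an ending like _2 or _b are one class to them, and where a whole thing is asked for, a point or a joint stands for the part that bears it (a point fixed in the world has none). Each returns a list of dicts, best first, with "confidence" (0 to 1); they miss things now and then, are a little off and sometimes report something else, mostly with a low value. They report only what shows in the picture. A call takes as long as a camera call. They do not tell look-alikes from the thing itself.
- models.find_in(thing, camera): "at" ([x, y, z] in m, in the coordinates of the camera as it stood for that picture, good to about 4 mm: the middle of the surface that is visible of it).
- models.regions_of(thing, camera): "mask" (480x640 bool, what is visible of it).
The state is a dict: "time": time; "joint_pos": joint angles; "joint_velocities": joint speeds; "effort": joint torques, N m; "tool_pos": TCP position; "tool_rot": TCP orientation; "contact_force": force on the tool from outside, world axes, zero at the start; "wrist_torque": the same for the moment, N m; "grip_width": finger opening in m; "grip_force": force on a finger pad.
Only numpy, scipy, OpenCV 4.12 (cv2) and the standard library are available. Lean on these libraries where they do the work, as an engineer would, in place of code of your own. Each camera call takes 0.05 s, during which the arm holds its last target. There are 200 camera calls.

### The job

Lay the two washed pipettes gently and flat in the dryer's tray, each in the lane with the tag of its own colour, between that lane's ribs, and both with the tip towards the coloured tag. When both lie there, press the yellow programme key all the way down, let it come up, and then press the green start key all the way down and let it up. Do not press the red key, do not press two keys together, and leave everything else on the bench where it is.

Things in the scene. Friction and masses are not known exactly. Their poses are not given: they have to be found in the camera images.
- dryer: fixed white pipette dryer, 275 (x) x 310 (y) mm. Origin at bench height, mid-footprint. Console with 3 keys on its -x side (x -140 to -65 mm, 45 mm high); the rest is an open tray, floor 35 mm up, rim 10 mm higher, two lanes along y centred at x = -10 and +80 mm. Ribs 7 mm high, inner gap 48 mm, flank each lane's ends (|y| over 65 mm), leaving its middle free for fingers.
- blue_pipette: blue pipette, loose, 0.09 kg, 230 mm long: white handle (x -70 to +50 mm, 28 x 28 mm) with blue collar, grey nozzle, blue plunger button, finger hook at x = -60 mm out to y = +33 mm, 10 to 18 mm up. Origin: underside of the handle near the centre of mass, where to grip (across y); x points to the tip. Starts flat on the bench, the two pointing roughly contrary ways, places swapped at random.
- blue_tip (a point): end of the nozzle of the blue pipette, 14 mm above its underside, at its x = +125 mm
- blue_plunger (a point): end of the plunger button of the blue pipette, 14 mm above its underside, at its x = -105 mm
- blue_tag: blue tag, fixed block 55 x 12 x 22 mm at the +y end of the blue lane; which lane is which varies. Origin: centre of its underside, at tray floor height (35 mm), on the lane's centre line; axes as the dryer's. The lane runs from here along -y and ends 298 mm away at the tray's rim.
- orange_pipette: orange pipette, loose, 0.09 kg, 230 mm long: white handle (x -70 to +50 mm, 28 x 28 mm) with orange collar, grey nozzle, orange plunger button, finger hook at x = -60 mm out to y = +33 mm, 10 to 18 mm up. Origin: underside of the handle near the centre of mass, where to grip (across y); x points to the tip. Starts flat on the bench, the two pointing roughly contrary ways, places swapped at random.
- orange_tip (a point): end of the nozzle of the orange pipette, 14 mm above its underside, at its x = +125 mm
- orange_plunger (a point): end of the plunger button of the orange pipette, 14 mm above its underside, at its x = -105 mm
- orange_tag: orange tag, fixed block 55 x 12 x 22 mm at the +y end of the orange lane; which lane is which varies. Origin: centre of its underside, at tray floor height (35 mm), on the lane's centre line; axes as the dryer's. The lane runs from here along -y and ends 298 mm away at the tray's rim.
- yellow_key (a joint): yellow key of the dryer (programme): travel of the sprung key, 0 = up, 0.006 m = fully down; 1.2 N to start, 4 N to reach the bottom; springs back
- yellow_key_top (a point): centre of the top face of the yellow key, a round button 28 mm across in a black collar 44 mm across; its top is 63 mm above the bench when up. The three keys stand 80 mm apart in a row; their order varies
- green_key (a joint): green key of the dryer (start): travel of the sprung key, 0 = up, 0.006 m = fully down; 1.2 N to start, 4 N to reach the bottom; springs back
- green_key_top (a point): centre of the top face of the green key, a round button 28 mm across in a black collar 44 mm across; its top is 63 mm above the bench when up. The three keys stand 80 mm apart in a row; their order varies
- red_key (a joint): red key of the dryer (stop, not to be pressed): travel of the sprung key, 0 = up, 0.006 m = fully down; 1.2 N to start, 4 N to reach the bottom; springs back
- red_key_top (a point): centre of the top face of the red key, a round button 28 mm across in a black collar 44 mm across; its top is 63 mm above the bench when up. The three keys stand 80 mm apart in a row; their order varies
- well_plate: clear multi-well plate 86 x 128 x 14 mm, loose bystander; origin at the centre of its underside
- jar: small screw-cap jar, 40 mm across, 50 mm tall, loose bystander; origin at the centre of its underside
- marker: marker pen, 125 mm long, black with a green cap, loose bystander; origin at the centre of its underside
- wash_bottle: bottle with red cap, 60 mm across, 150 mm tall, loose bystander; origin at the centre of its underside
Not all that is in view belongs to the job. Leave any black look-alike of the orange_pipette alone. What is shaped like the blue_pipette but black is not meant.

How it is judged:
By the outcome, as a careful person would: the job done as asked, in the order asked, and still so for the second after the job is handed in, with the robot touching nothing.
It also fails if it takes over 59 s, if anything falls off the work surface, if the arm or the gripper's body presses on something with over 40 N, if the wrist force passes 120 N, or if a joint passes its speed limit or range.

## Working session

There is one attempt and no reset: what is moved stays moved. The work goes in short steps, Python scripts to look and compute and a tool call to move; the robot and the scene stay as the last step left them, time stands still between calls to the robot, and variables do not carry over. Pictures are saved under pics/ and viewed, at most 10 in all, crops included, and the job is handed in when it is done.

Besides the shell and the picture viewer there is one more tool, called after "Request:" as a command line: name --argument value ..., lists and objects as JSON in quotes. arm_command: Moves the arm, as the interface text tells. Shift numbers are shares of 100 cm and turn numbers shares of 90 degrees, none past 1 either way. Its arguments: {"type":"object","properties":{"deltas":{"type":"array"}},"required":["deltas"]}

```bash
mkdir -p pics; ls; cat > h.py <<'E'
import numpy as np, cv2
from workcell import r, capture, camera_params, order, models
def ray(cam,uv):
    p=camera_params(cam)
    d=np.array([(uv[0]-p['cx'])/p['fx'],-(uv[1]-p['cy'])/p['fy'],-1.])
    if 'eye' in p: R=np.array(p['attitude']);e=np.array(p['eye'])
    else:
        s=r.state();T=np.array(p['tool_from_camera']);Rt=np.array(s['tool_rot'])
        R=Rt@T[:3,:3];e=np.array(s['tool_pos'])+Rt@T[:3,3]
    return e,R@d,R
def pix(cam,uv,z):
    e,d,_=ray(cam,uv); return e+d*(z-e[2])/d[2]
def world(cam,at):
    e,_,R=ray(cam,(0,0)); return e+R@np.array(at)
E
python3 - <<'E'
from h import *
for c in('scene','top'):
    cv2.imwrite(f'pics/{c}0.png',capture(c)); p=camera_params(c); print(c,p)
for t in ['dryer','blue_pipette','orange_pipette','blue_tip','orange_tip','blue_plunger','orange_plunger','blue_tag','orange_tag','yellow_key_top','green_key_top','red_key_top','well_plate','jar','marker','wash_bottle']:
    print(t,[(np.round(world('top',f['at']),3).tolist(),round(f['confidence'],2)) for f in models.find_in(t,'top')])
E
```

```text
pics
scene {'fx': 535.9146061979426, 'fy': 535.9146061979426, 'cx': 328.84679465707256, 'cy': 240.91027759582036, 'eye': array([ 1.44565096, -0.71342177,  0.86148551]), 'attitude': array([[ 0.57661898, -0.45526926,  0.67841024],
       [ 0.81699026,  0.32752534, -0.47460939],
       [-0.00612148,  0.82792334,  0.56080788]])}
top {'fx': 465.34180249710636, 'fy': 465.34180249710636, 'cx': 314.9778144651344, 'cy': 241.49587141630698, 'eye': array([ 0.2594619 , -0.05025256,  1.15454615]), 'attitude': array([[-0.01893597,  0.98176502, -0.18915304],
       [-0.99980736, -0.01957113, -0.00149047],
       [-0.00516523,  0.18908838,  0.98194649]])}
dryer [([0.564, 0.156, 0.036], 0.78), ([0.662, 0.293, 0.054], 0.37)]
blue_pipette [([0.209, 0.315, 0.026], 0.87), ([0.511, -0.146, 0.022], 0.56), ([0.501, -0.368, 0.028], 0.29)]
orange_pipette [([0.239, -0.432, 0.031], 0.98), ([0.502, -0.371, 0.025], 0.78)]
blue_tip [([0.21, 0.319, 0.022], 0.79), ([0.517, -0.144, 0.03], 0.78), ([0.743, -0.065, 0.046], 0.6)]
orange_tip [([0.497, -0.368, 0.025], 0.88), ([0.237, -0.432, 0.026], 0.82)]
blue_plunger [([0.21, 0.316, 0.024], 0.84), ([0.518, -0.143, 0.026], 0.81)]
orange_plunger [([0.497, -0.364, 0.024], 0.98), ([0.738, -0.235, 0.013], 0.7), ([0.236, -0.432, 0.025], 0.63)]
blue_tag [([0.663, 0.293, 0.052], 0.69), ([0.579, 0.301, 0.055], 0.5)]
orange_tag [([0.579, 0.301, 0.055], 0.56), ([0.498, -0.365, 0.025], 0.29), ([0.517, -0.143, 0.029], 0.27)]
yellow_key_top [([0.473, 0.249, 0.063], 0.52), ([0.498, -0.37, 0.023], 0.45)]
green_key_top [([0.447, 0.098, 0.064], 0.46), ([0.745, -0.067, 0.048], 0.31)]
red_key_top [([0.739, -0.235, 0.013], 0.59), ([0.461, 0.175, 0.068], 0.54)]
well_plate [([0.74, -0.237, 0.013], 0.88), ([0.445, 0.098, 0.067], 0.43)]
jar [([0.746, -0.066, 0.048], 0.76)]
marker [([0.52, -0.503, 0.008], 0.86)]
wash_bottle [([0.604, 0.418, 0.1], 0.58)]
```

View pics/top0.png

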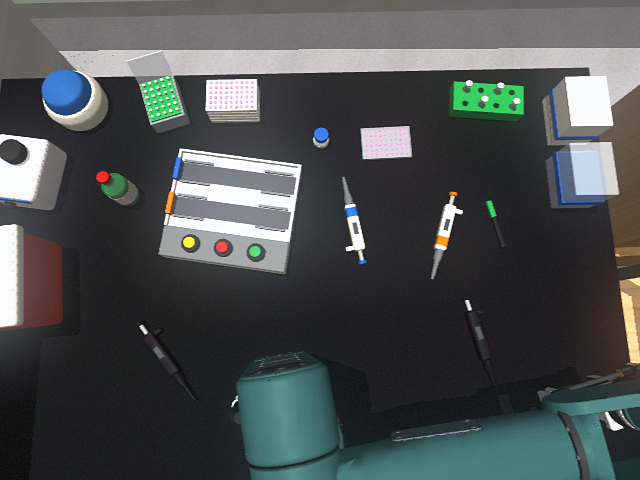

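View pics/scene0.png

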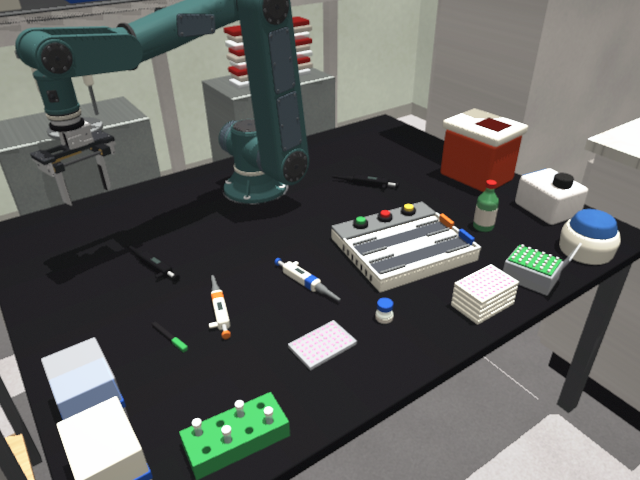

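The top view shows the blue pipette with its tip at (345,178) and plunger at (362,262), and the orange one with its tip at (433,277) and plunger at (453,194). The blue tag is on the far lane and the orange tag on the near lane. The keys from +y are yellow (190,243), red (222,247) and green (256,252). Next I'll measure by colour.

```bash
cat > m.py <<'E'
from h import *
def blobs(img,lo,hi,box,smin=120,vmin=80):
    h=cv2.cvtColor(img,cv2.COLOR_BGR2HSV);m=cv2.inRange(h,(lo,smin,vmin),(hi,255,255))
    k=np.zeros_like(m);x0,y0,x1,y1=box;k[y0:y1,x0:x1]=m[y0:y1,x0:x1]
    n,_,st,c=cv2.connectedComponentsWithStats(k)
    return [(st[i,4],c[i].round(1)) for i in range(1,n) if st[i,4]>12]
E
python3 - <<'E'
from m import *
im=capture('top')
for nm,lo,hi,box,z in [('yel',20,35,(170,230,210,260),.063),('red',0,8,(210,230,235,262),.063),('red2',172,180,(210,230,235,262),.063),('grn',45,85,(240,240,272,265),.063),
 ('btag',100,125,(165,145,190,190),.057),('otag',5,20,(155,185,185,225),.057),
 ('bp',100,125,(335,170,375,270),.016),('op',5,20,(425,185,465,285),.016)]:
    for a,c in blobs(im,lo,hi,box): print(nm,a,c,pix('top',c,z).round(4))
# pipette masks -> axis
for nm,box in (('b',(335,170,375,270)),('o',(425,185,465,285))):
    g=im.max(2).astype(int); x0,y0,x1,y1=box
    m=np.zeros(g.shape,bool); m[y0:y1,x0:x1]=g[y0:y1,x0:x1]>60
    v,u=np.nonzero(m); P=np.array([pix('top',q,.014)[:2] for q in zip(u,v)])
    i,j=v.argmin(),v.argmax(); print(nm,len(v),'ends',u[i],v[i],P[i].round(4),u[j],v[j],P[j].round(4),np.linalg.norm(P[i]-P[j]).round(4))
print(r.state()['tool_rot'])
print(camera_params('wrist'))
big=cv2.resize(im[140:285,150:470],None,fx=2.5,fy=2.5,interpolation=cv2.INTER_CUBIC); cv2.imwrite('pics/crop1.png',big)
E
```

```text
yel 111 [188.5 241.9] [0.4748 0.2539 0.063 ]
red 104 [221.4 246.4] [0.4623 0.1749 0.063 ]
grn 102 [254.5 251.1] [0.4493 0.0958 0.063 ]
btag 119 [176.4 167.3] [0.6652 0.2918 0.057 ]
otag 131 [169.3 202.7] [0.5746 0.3057 0.057 ]
bp 106 [351.1 211.5] [ 0.554  -0.1411  0.016 ]
bp 32 [362.  261.9] [ 0.4252 -0.1637  0.016 ]
op 36 [452.8 193.2] [ 0.5966 -0.4007  0.016 ]
op 118 [441.4 240.4] [ 0.4753 -0.3632  0.016 ]
b 878 ends 342 177 [ 0.6461 -0.121 ] 359 264 [ 0.4204 -0.1562] 0.2285
o 936 ends 450 191 [ 0.6032 -0.3946] 430 278 [ 0.3823 -0.3292] 0.2304
[[ 9.66442216e-01  2.56884103e-01  2.17339936e-05]
 [ 2.56884103e-01 -9.66442197e-01 -1.93594256e-04]
 [-2.87266382e-05  1.92680779e-04 -9.99999981e-01]]
{'fx': 412.40054410364934, 'fy': 412.40054410364934, 'cx': 319.1627899922764, 'cy': 238.133399032363, 'tool_from_camera': array([[ 4.00747017e-04,  9.65829610e-01,  2.59177552e-01,
         7.45629366e-02],
       [ 9.99999895e-01, -3.29592868e-04, -3.17992136e-04,
         3.57506309e-04],
       [-2.21703148e-04,  2.59177653e-01, -9.65829641e-01,
        -1.64645428e-01],
       [ 0.00000000e+00,  0.00000000e+00,  0.00000000e+00,
         1.00000000e+00]])}
```

View pics/crop1.png

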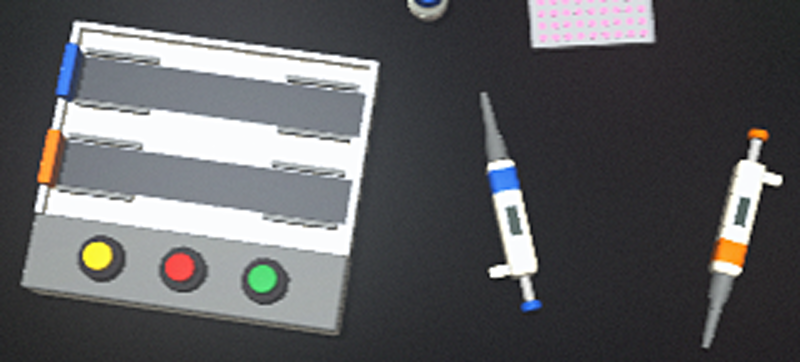

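```bash
cat >> h.py <<'E'
def go(x,y,z,yaw):
    s=r.state();R=np.array(s['tool_rot']);d=R.T@(np.array([x,y,z])-s['tool_pos'])
    cur=np.degrees(np.arctan2(R[1,0],R[0,0]));dy=(yaw-cur+180)%360-180
    print('pos',np.round(s['tool_pos'],4),'yaw',cur.round(2),'-> xyz',d.round(4),'spin',round(-dy/90,4))
E
python3 - <<'E'
from h import *
go(.52,-.142,.15,9.5)
E
```

```text
pos [ 0.1413 -0.5316  0.2195] yaw 14.89 -> xyz [ 0.4661 -0.2792  0.0695] spin 0.0598
```

Request:
arm_command --deltas '[{"jaw": 0,"xyz": [0.466,-0.279,0.0],"spin": 0.06},{"jaw": 0,"xyz": [0.466,-0.279,0.0],"spin": 0.06},{"jaw": 0,"xyz": [0.466,-0.279,0.0],"spin": 0.06},{"jaw": 0,"xyz": [0.466,-0.279,0.0],"spin": 0.06},{"jaw": 0,"xyz": [0.466,-0.279,0.0],"spin": 0.06},{"jaw": 0,"xyz": [0.466,-0.279,0.0],"spin": 0.06},{"jaw": 0,"xyz": [0.466,-0.279,0.07],"spin": 0.06},{"jaw": 0,"xyz": [0.466,-0.279,0.07],"spin": 0.06},{"jaw": 0,"xyz": [0.466,-0.279,0.07],"spin": 0.06},{"jaw": 0,"xyz": [0.466,-0.279,0.07],"spin": 0.06},{"jaw": 0,"xyz": [0.466,-0.279,0.07],"spin": 0.06},{"jaw": 0,"xyz": [0.466,-0.279,0.07],"spin": 0.06}]'

```text
time: 2.45
tool_pos: [0.5198, -0.1435, 0.1507]
tool_rot: [[0.987, 0.163, 0.002], [0.163, -0.987, -0.001], [0.002, 0.001, -1.0]]
contact_force: [-0.2, 0.9, 0.4]
grip_width: 0.0937
grip_force: 0.0
```

```bash
python3 - <<'E'
from h import *
im=capture('wrist'); cv2.imwrite('pics/w1.png',im); s=r.state(); print(s['time'],s['tool_pos'],s['joint_pos'],np.abs(s['joint_velocities']).max())
for t in ['blue_pipette','blue_tip','blue_plunger']:
    for f in models.regions_of(t,'wrist'):
        m=f['mask'].astype(np.uint8); v,u=np.nonzero(m); print(t,round(f['confidence'],2),m.sum(),u.min(),u.max(),v.min(),v.max())
E
```

```text
2.5 [ 0.51978788 -0.143581    0.15064246] [-3.74443739e-01  8.55532809e-02  1.50927525e+00 -3.49166141e-04
  1.54472804e+00  1.03291258e+00] 0.0025958052879089906
blue_pipette 0.91 9245 281 340 47 358
blue_tip 0.91 9175 281 341 47 358
blue_plunger 0.63 9244 281 341 48 358
```

View pics/w1.png

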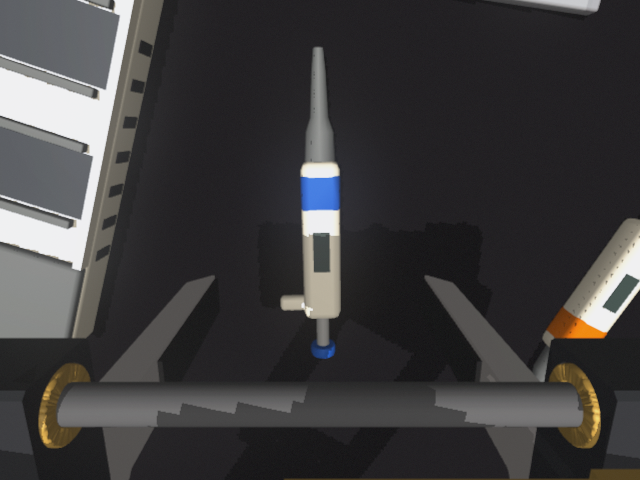

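The wrist view shows the blue pipette nearly straight ahead: tip (318,47), button end (322,357), handle centre line around column 321.

```bash
python3 - <<'E'
from h import *
t,p=pix('wrist',(318,47),.014),pix('wrist',(322.5,355),.014)
d=(t-p)[:2];L=np.linalg.norm(d);d/=L;yaw=np.degrees(np.arctan2(d[1],d[0]))
print(t,p,L,yaw)
for q in((301,240),(339.5,240),(320,163),(321,318)): print(pix('wrist',q,.028 if q[1]==240 else .014))
o=t[:2]-.125*d+ d*0; o2=p[:2]+.105*d; print(o,o2)
o=(o+o2)/2; go(*o,.018,yaw)
E
```

```text
[ 0.64501926 -0.12228845  0.014     ] [ 0.41687408 -0.16365352  0.014     ] 0.2318648064729827 10.276674713274792
[ 0.51413375 -0.13148099  0.028     ]
[ 0.51866513 -0.15887189  0.028     ]
[ 0.56932174 -0.13623659  0.014     ]
[ 0.44923062 -0.1570103   0.014     ]
[ 0.52202454 -0.14458866] [ 0.52018965 -0.14492135]
pos [ 0.5198 -0.1432  0.1502] yaw 9.39 -> xyz [0.0009 0.0016 0.1322] spin -0.0099
```

Request:
arm_command --deltas '[{"jaw": 0,"xyz": [0.001,0.0015,0.05],"spin": -0.01},{"jaw": 0,"xyz": [0.001,0.0015,0.09],"spin": -0.01},{"jaw": 0,"xyz": [0.001,0.0015,0.12],"spin": -0.01},{"jaw": 0,"xyz": [0.001,0.0015,0.132],"spin": -0.01},{"jaw": 0,"xyz": [0.001,0.0015,0.132],"spin": -0.01},{"jaw": 0,"xyz": [0.001,0.0015,0.132],"spin": -0.01},{"jaw": 0.5,"xyz": [0.001,0.0015,0.132],"spin": -0.01},{"jaw": 0.6,"xyz": [0.001,0.0015,0.132],"spin": -0.01},{"jaw": 0.8,"xyz": [0.001,0.0015,0.132],"spin": -0.01},{"jaw": 1,"xyz": [0.001,0.0015,0.132],"spin": -0.01},{"jaw": 1,"xyz": [0.001,0.0015,0.132],"spin": -0.01},{"jaw": 1,"xyz": [0.001,0.0015,0.132],"spin": -0.01},{"jaw": 1,"xyz": [0.001,0.0015,0.132],"spin": -0.01},{"jaw": 1,"xyz": [0.001,0.0015,0.132],"spin": -0.01}]'

```text
time: 4.4
tool_pos: [0.5212, -0.1436, 0.0175]
tool_rot: [[0.984, 0.18, 0.0], [0.18, -0.984, -0.0], [-0.0, 0.0, -1.0]]
contact_force: [0.2, -0.0, 0.3]
grip_width: 0.0277
grip_force: 30.0
```

```bash
python3 - <<'E'
from h import *
go(.6393,.1334,.13,80.9)
E
```

```text
pos [ 0.5212 -0.1436  0.0175] yaw 10.39 -> xyz [ 0.1661 -0.2512 -0.1126] spin -0.7835
```

Request:
arm_command --deltas '[{"jaw": 1,"xyz": [0,0,-0.03],"spin": 0},{"jaw": 1,"xyz": [0,0,-0.07],"spin": 0},{"jaw": 1,"xyz": [0,0,-0.113],"spin": -0.08},{"jaw": 1,"xyz": [0.02,-0.03,-0.113],"spin": -0.18},{"jaw": 1,"xyz": [0.04,-0.06,-0.113],"spin": -0.28},{"jaw": 1,"xyz": [0.06,-0.09,-0.113],"spin": -0.38},{"jaw": 1,"xyz": [0.085,-0.13,-0.113],"spin": -0.48},{"jaw": 1,"xyz": [0.11,-0.17,-0.113],"spin": -0.58},{"jaw": 1,"xyz": [0.135,-0.205,-0.113],"spin": -0.68},{"jaw": 1,"xyz": [0.155,-0.235,-0.113],"spin": -0.75},{"jaw": 1,"xyz": [0.166,-0.251,-0.113],"spin": -0.784},{"jaw": 1,"xyz": [0.166,-0.251,-0.113],"spin": -0.784},{"jaw": 1,"xyz": [0.166,-0.251,-0.113],"spin": -0.784},{"jaw": 1,"xyz": [0.166,-0.251,-0.113],"spin": -0.784}]'

```text
time: 6.15
tool_pos: [0.639, 0.1319, 0.1306]
tool_rot: [[0.16, 0.987, -0.0], [0.987, -0.16, -0.0], [-0.0, 0.0, -1.0]]
contact_force: [-0.4, -0.2, -1.5]
grip_width: 0.0278
grip_force: 30.0
```

```bash
python3 - <<'E'
from h import *
im=capture('wrist'); cv2.imwrite('pics/w2.png',im); s=r.state(); print(s['time'],s['grip_width'],s['contact_force'])
go(.6393,.1334,.053,80.9)
E
```

```text
6.2 0.02807804548716585 [-0.0834828   0.10020264 -1.22458847]
pos [0.6391 0.132  0.1307] yaw 80.83 -> xyz [ 0.0015 -0.      0.0777] spin -0.0008
```

View pics/w2.png

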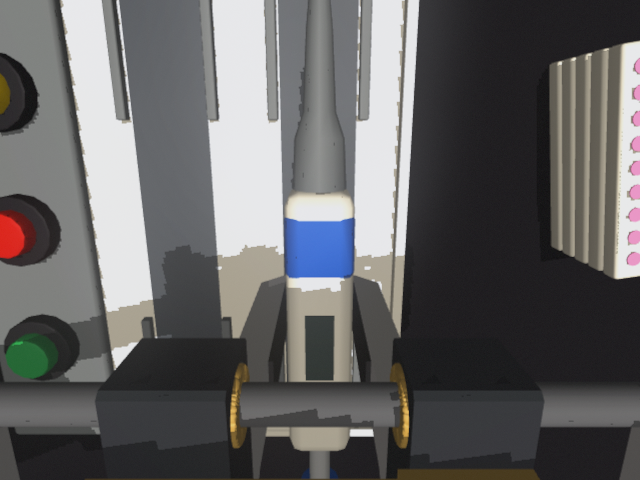

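The blue pipette hangs over the far lane, with the rib inner edges at columns 278 and 358 at row 118. For the near lane they are at about 128 and 205.

```bash
python3 - <<'E'
from h import *
s=r.state();R=np.array(s['tool_rot'])
for q in((278,118),(358,118),(128,118),(205,118),(22,348),(8,238)):
    P=pix('wrist',q,.042 if q[0]>100 else .063); print(q,P.round(4),(R.T@(P-s['tool_pos'])).round(4))
E
```

```text
(278, 118) [0.6274 0.2149 0.042 ] [ 0.08   -0.0248  0.0887]
(358, 118) [0.674  0.2074 0.042 ] [0.08   0.0224 0.0887]
(128, 118) [0.5401 0.2289 0.042 ] [ 0.0799 -0.1132  0.0887]
(205, 118) [0.5849 0.2217 0.042 ] [ 0.08   -0.0678  0.0887]
(22, 348) [0.4449 0.1033 0.063 ] [-0.0593 -0.1871  0.0677]
(8, 238) [0.4615 0.1731 0.063 ] [ 0.0123 -0.1819  0.0677]
```

Request:
arm_command --deltas '[{"jaw": 1,"xyz": [0.001,-0.001,0.03],"spin": 0},{"jaw": 1,"xyz": [0.001,-0.001,0.055],"spin": 0},{"jaw": 1,"xyz": [0.001,-0.001,0.068],"spin": 0},{"jaw": 1,"xyz": [0.001,-0.001,0.073],"spin": 0},{"jaw": 1,"xyz": [0.001,-0.001,0.076],"spin": 0},{"jaw": 1,"xyz": [0.001,-0.001,0.078],"spin": 0},{"jaw": 1,"xyz": [0.001,-0.001,0.078],"spin": 0},{"jaw": 1,"xyz": [0.001,-0.001,0.078],"spin": 0}]'

```text
time: 7.2
tool_pos: [0.6387, 0.1345, 0.053]
tool_rot: [[0.157, 0.988, 0.001], [0.988, -0.157, 0.0], [0.0, 0.001, -1.0]]
contact_force: [0.6, -1.3, -1.0]
grip_width: 0.0277
grip_force: 30.0
```

Request:
arm_command --deltas '[{"jaw": 1,"xyz": [0,0,0.0006],"spin": 0},{"jaw": 1,"xyz": [0,0,0.0006],"spin": 0},{"jaw": 0.65,"xyz": [0,0,0.0006],"spin": 0},{"jaw": 0.6,"xyz": [0,0,0.0006],"spin": 0},{"jaw": 0.5,"xyz": [0,0,0.0006],"spin": 0},{"jaw": 0.5,"xyz": [0,0,0.0006],"spin": 0},{"jaw": 0.5,"xyz": [0,0,-0.01],"spin": 0},{"jaw": 0.5,"xyz": [0,0,-0.04],"spin": 0},{"jaw": 0.5,"xyz": [0,0,-0.09],"spin": 0},{"jaw": 0.5,"xyz": [0,0,-0.12],"spin": 0},{"jaw": 0.5,"xyz": [0,0,-0.12],"spin": 0}]'

```text
time: 8.57
tool_pos: [0.6404, 0.1347, 0.1772]
tool_rot: [[0.157, 0.988, 0.009], [0.988, -0.157, 0.001], [0.002, 0.008, -1.0]]
contact_force: [-0.2, 0.4, -0.2]
grip_width: 0.0471
grip_force: 0.0
```

```bash
python3 - <<'E'
from h import *
s=r.state();print(s['time'],s['grip_width'])
im=capture('wrist'); cv2.imwrite('pics/w3.png',im)
go(.4945,-.37,.15,163)
E
```

```text
8.575 0.047113032691729964
pos [0.6391 0.1345 0.1741] yaw 80.95 -> xyz [-0.521  -0.0635  0.0235] spin -0.9117
```

View pics/w3.png

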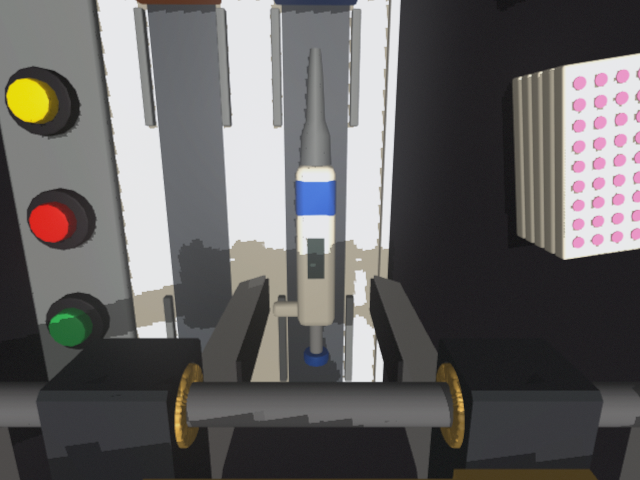

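Blue lies centred in its lane, tip (315,50) towards the blue tag. Next is the orange one.

Request:
arm_command --deltas '[{"jaw": 0.4,"xyz": [-0.05,-0.006,0],"spin": -0.09},{"jaw": 0,"xyz": [-0.1,-0.012,0],"spin": -0.18},{"jaw": 0,"xyz": [-0.15,-0.018,0],"spin": -0.28},{"jaw": 0,"xyz": [-0.2,-0.024,0],"spin": -0.38},{"jaw": 0,"xyz": [-0.25,-0.03,0],"spin": -0.48},{"jaw": 0,"xyz": [-0.3,-0.036,0],"spin": -0.58},{"jaw": 0,"xyz": [-0.35,-0.043,0],"spin": -0.68},{"jaw": 0,"xyz": [-0.4,-0.049,0],"spin": -0.78},{"jaw": 0,"xyz": [-0.45,-0.055,0.01],"spin": -0.86},{"jaw": 0,"xyz": [-0.49,-0.06,0.02],"spin": -0.9},{"jaw": 0,"xyz": [-0.521,-0.063,0.023],"spin": -0.912},{"jaw": 0,"xyz": [-0.521,-0.063,0.023],"spin": -0.912},{"jaw": 0,"xyz": [-0.521,-0.063,0.023],"spin": -0.912},{"jaw": 0,"xyz": [-0.521,-0.063,0.023],"spin": -0.912}]'

```text
time: 10.38
tool_pos: [0.4946, -0.3688, 0.1492]
tool_rot: [[-0.957, 0.291, -0.0], [0.291, 0.957, 0.001], [0.001, 0.001, -1.0]]
contact_force: [-0.5, 0.1, -0.0]
grip_width: 0.0944
grip_force: 0.0
```

```bash
python3 - <<'E'
from h import *
im=capture('wrist'); cv2.imwrite('pics/w4.png',im); s=r.state(); print(s['time'],s['tool_pos'],s['joint_pos'])
E
```

```text
10.425 [ 0.49468453 -0.36896192  0.14949886] [-7.32789215e-01  2.58374300e-01  1.31214659e+00  1.88209676e-04
  1.57116454e+00 -2.00892235e+00]
```

View pics/w4.png

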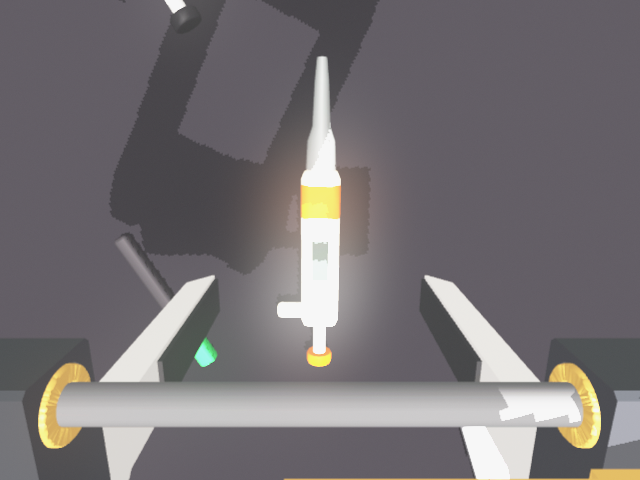

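Orange is straight ahead: tip (322,58), button end (319,364). The green-capped marker's end at (205,360) is close to the left finger, so I'll narrow the jaws before going down.

```bash
python3 - <<'E'
from h import *
s=r.state();R=np.array(s['tool_rot'])
t,p=pix('wrist',(322,57.5),.014),pix('wrist',(319,362.5),.014)
d=(t-p)[:2];L=np.linalg.norm(d);d/=L;yaw=np.degrees(np.arctan2(d[1],d[0]))
print(t,p,L,yaw)
for q,z in(((302,240),.028),((339.5,240),.028),((205,365),.008),((125,238),.008)): print((R.T@(pix('wrist',q,z)-s['tool_pos'])).round(4))
o=t[:2]-.125*d; o2=p[:2]+.105*d; print(o,o2)
o=(o+o2)/2; go(*o,.018,yaw)
E
```

```text
[ 0.37907249 -0.33262123  0.014     ] [ 0.60024388 -0.40178799  0.014     ] 0.23173437837401328 162.63401114029298
[-0.0026 -0.013   0.1215]
[-0.0026  0.0139  0.1215]
[-0.1167 -0.0963  0.1415]
[-0.0065 -0.1499  0.1415]
[ 0.4983747  -0.36993052] [ 0.50003003 -0.37044819]
pos [ 0.4947 -0.369   0.1495] yaw 163.12 -> xyz [-4.700e-03  1.000e-04  1.315e-01] spin 0.0054
```

Request:
arm_command --deltas '[{"jaw": 0.25,"xyz": [-0.0045,0,0.04],"spin": 0.005},{"jaw": 0.3,"xyz": [-0.0045,0,0.08],"spin": 0.005},{"jaw": 0.3,"xyz": [-0.0045,0,0.115],"spin": 0.005},{"jaw": 0.3,"xyz": [-0.0045,0,0.1315],"spin": 0.005},{"jaw": 0.3,"xyz": [-0.0045,0,0.1315],"spin": 0.005},{"jaw": 0.3,"xyz": [-0.0045,0,0.1315],"spin": 0.005},{"jaw": 0.6,"xyz": [-0.0045,0,0.1315],"spin": 0.005},{"jaw": 0.8,"xyz": [-0.0045,0,0.1315],"spin": 0.005},{"jaw": 1,"xyz": [-0.0045,0,0.1315],"spin": 0.005},{"jaw": 1,"xyz": [-0.0045,0,0.1315],"spin": 0.005},{"jaw": 1,"xyz": [-0.0045,0,0.1315],"spin": 0.005},{"jaw": 1,"xyz": [-0.0045,0,0.1315],"spin": 0.005}]'

```text
time: 11.92
tool_pos: [0.4986, -0.3713, 0.0181]
tool_rot: [[-0.954, 0.299, 0.0], [0.299, 0.954, 0.0], [-0.0, 0.0, -1.0]]
contact_force: [0.7, 1.3, 2.2]
grip_width: 0.0279
grip_force: 30.0
```

```bash
python3 - <<'E'
from h import *
# blue target + (-0.090)*dryer x
go(.6385-.0897*.9876,.134+.0897*.157,.13,80.95)
E
```

```text
pos [ 0.4986 -0.3713  0.0181] yaw 162.58 -> xyz [ 0.1065  0.5109 -0.1117] spin 0.907
```

Request:
arm_command --deltas '[{"jaw": 1,"xyz": [0,0,-0.03],"spin": 0},{"jaw": 1,"xyz": [0,0,-0.07],"spin": 0},{"jaw": 1,"xyz": [0.005,0.03,-0.112],"spin": 0.08},{"jaw": 1,"xyz": [0.015,0.08,-0.112],"spin": 0.18},{"jaw": 1,"xyz": [0.027,0.13,-0.112],"spin": 0.28},{"jaw": 1,"xyz": [0.038,0.18,-0.112],"spin": 0.38},{"jaw": 1,"xyz": [0.048,0.23,-0.112],"spin": 0.48},{"jaw": 1,"xyz": [0.058,0.28,-0.112],"spin": 0.58},{"jaw": 1,"xyz": [0.069,0.33,-0.112],"spin": 0.68},{"jaw": 1,"xyz": [0.08,0.385,-0.112],"spin": 0.77},{"jaw": 1,"xyz": [0.09,0.435,-0.112],"spin": 0.84},{"jaw": 1,"xyz": [0.1,0.48,-0.112],"spin": 0.89},{"jaw": 1,"xyz": [0.1065,0.511,-0.112],"spin": 0.907},{"jaw": 1,"xyz": [0.1065,0.511,-0.112],"spin": 0.907},{"jaw": 1,"xyz": [0.1065,0.511,-0.112],"spin": 0.907},{"jaw": 1,"xyz": [0.1065,0.511,-0.112],"spin": 0.907}]'

```text
time: 13.92
tool_pos: [0.5499, 0.1466, 0.1299]
tool_rot: [[0.159, 0.987, -0.0], [0.987, -0.159, -0.001], [-0.001, -0.0, -1.0]]
contact_force: [0.1, 0.2, -1.3]
grip_width: 0.0276
grip_force: 30.0
```

```bash
python3 - <<'E'
from h import *
im=capture('wrist'); cv2.imwrite('pics/w5.png',im)
go(.5499,.1481,.053,80.95)
E
```

```text
pos [0.55   0.1467 0.1299] yaw 80.85 -> xyz [ 0.0014 -0.0003  0.0769] spin -0.0011
```

View pics/w5.png

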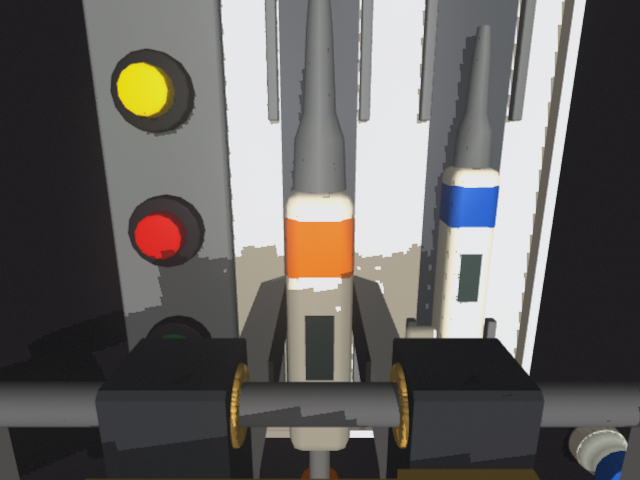

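Orange is centred over the near lane (ribs at 279 and 358, pipette at 319). Lowering it now.

Request:
arm_command --deltas '[{"jaw": 1,"xyz": [0.001,-0.001,0.03],"spin": 0},{"jaw": 1,"xyz": [0.001,-0.001,0.055],"spin": 0},{"jaw": 1,"xyz": [0.001,-0.001,0.068],"spin": 0},{"jaw": 1,"xyz": [0.001,-0.001,0.073],"spin": 0},{"jaw": 1,"xyz": [0.001,-0.001,0.076],"spin": 0},{"jaw": 1,"xyz": [0.001,-0.001,0.0768],"spin": 0},{"jaw": 1,"xyz": [0.001,-0.001,0.0768],"spin": 0},{"jaw": 1,"xyz": [0.001,-0.001,0.0768],"spin": 0},{"jaw": 0.65,"xyz": [0.001,-0.001,0.0768],"spin": 0},{"jaw": 0.6,"xyz": [0.001,-0.001,0.0768],"spin": 0},{"jaw": 0.5,"xyz": [0.001,-0.001,0.0768],"spin": 0},{"jaw": 0.5,"xyz": [0.001,-0.001,0.0768],"spin": 0},{"jaw": 0.5,"xyz": [0.001,-0.001,0.066],"spin": 0},{"jaw": 0.5,"xyz": [0.001,-0.001,0.04],"spin": 0},{"jaw": 0.5,"xyz": [0.001,-0.001,0],"spin": 0},{"jaw": 0.5,"xyz": [0.001,-0.001,-0.04],"spin": 0},{"jaw": 0.5,"xyz": [0.001,-0.001,-0.04],"spin": 0},{"jaw": 0.5,"xyz": [0.001,-0.001,-0.04],"spin": 0}]'

```text
time: 16.23
tool_pos: [0.5487, 0.149, 0.1695]
tool_rot: [[0.157, 0.988, -0.001], [0.988, -0.157, -0.0], [-0.0, -0.001, -1.0]]
contact_force: [-0.0, 0.1, -0.8]
grip_width: 0.0475
grip_force: 0.0
```

```bash
python3 - <<'E'
from m import *
im=capture('wrist'); cv2.imwrite('pics/w6.png',im); print(r.state()['time'])
for nm,lo,hi in(('y',20,35),('g',45,85),('r',0,6)):
    for a,c in blobs(im,lo,hi,(60,20,300,400),150): print(nm,a,c,pix('wrist',c,.063).round(4)) if a>150 else 0
go(.4745,.2535,.11,80.9)
E
```

```text
16.275
y 1705 [173.4  98.6] [0.4725 0.254  0.063 ]
g 647 [192.3 329.8] [0.4467 0.0977 0.063 ]
r 1311 [183.3 223.5] [0.4593 0.1754 0.063 ]
pos [0.5483 0.149  0.1685] yaw 80.95 -> xyz [ 0.0917 -0.0892  0.0586] spin 0.0005
```

View pics/w6.png

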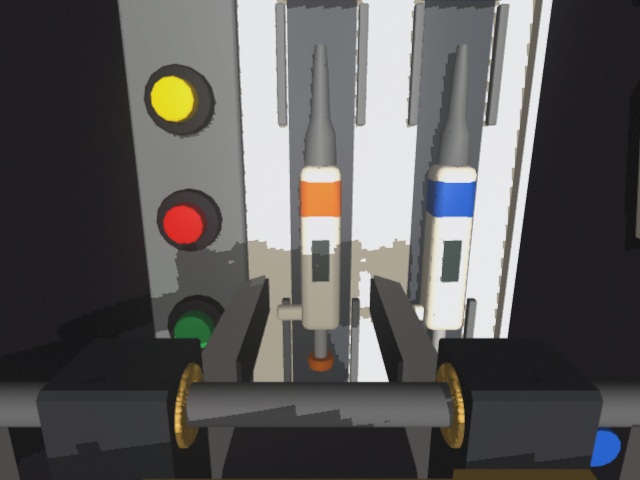

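Both pipettes lie flat between their ribs, tips (320,48) and (461,48) at the tag end. The keys agree in both views to within about 2 mm, so I'm going above yellow.

```bash
python3 - <<'E'
from h import *
go(.4737,.2538,.1,80.9)
E
```

```text
pos [0.5483 0.149  0.1685] yaw 80.95 -> xyz [ 0.0919 -0.09    0.0686] spin 0.0005
```

Request:
arm_command --deltas '[{"jaw": 1,"xyz": [0.04,-0.04,0],"spin": 0},{"jaw": 1,"xyz": [0.07,-0.07,0.0],"spin": 0},{"jaw": 1,"xyz": [0.0917,-0.09,0.02],"spin": 0},{"jaw": 1,"xyz": [0.0917,-0.09,0.05],"spin": 0},{"jaw": 1,"xyz": [0.0917,-0.09,0.068],"spin": 0},{"jaw": 1,"xyz": [0.0917,-0.09,0.068],"spin": 0},{"jaw": 1,"xyz": [0.0917,-0.09,0.068],"spin": 0},{"jaw": 1,"xyz": [0.0917,-0.09,0.068],"spin": 0}]'

```text
time: 17.27
tool_pos: [0.4757, 0.2539, 0.1033]
tool_rot: [[0.158, 0.987, 0.002], [0.987, -0.158, 0.001], [0.001, 0.002, -1.0]]
contact_force: [0.5, 1.3, 0.2]
grip_width: 0.0007
grip_force: 0.0
```

```bash
python3 - <<'E'
from h import *
s=r.state();print(s['grip_width'],s['contact_force'])
go(.4737,.2538,.071,80.9)
E
```

```text
0.000742723694200751 [0.4613194  1.32245054 0.22923505]
pos [0.4757 0.2539 0.1033] yaw 80.91 -> xyz [-0.0004 -0.002   0.0323] spin 0.0001
```

Request:
arm_command --deltas '[{"jaw": 1,"xyz": [0,-0.001,0.015],"spin": 0},{"jaw": 1,"xyz": [0,-0.001,0.022],"spin": 0},{"jaw": 1,"xyz": [0,-0.001,0.026],"spin": 0},{"jaw": 1,"xyz": [0,-0.001,0.029],"spin": 0},{"jaw": 1,"xyz": [0,-0.001,0.03],"spin": 0},{"jaw": 1,"xyz": [0,-0.001,0.03],"spin": 0},{"jaw": 1,"xyz": [0,-0.001,0.03],"spin": 0},{"jaw": 1,"xyz": [0,-0.001,0.03],"spin": 0}]'

```text
time: 18.27
tool_pos: [0.4733, 0.2538, 0.075]
tool_rot: [[0.157, 0.988, -0.0], [0.988, -0.157, -0.0], [-0.0, 0.0, -1.0]]
contact_force: [-7.0, -2.7, 14.4]
grip_width: 0.0007
grip_force: 7.2
```

14 N after only 2 mm means the pair of closed fingertips probably sits on the collar. I'll lift, open, and press with the single +y finger, leaving the other one hanging off the console's outer side.

Request:
arm_command --deltas '[{"jaw": 1,"xyz": [0,0,-0.02],"spin": 0},{"jaw": 1,"xyz": [0,0,-0.05],"spin": 0},{"jaw": 0,"xyz": [0,-0.02,-0.05],"spin": 0},{"jaw": 0,"xyz": [0,-0.053,-0.05],"spin": 0},{"jaw": 0,"xyz": [0,-0.053,-0.05],"spin": 0},{"jaw": 0,"xyz": [0,-0.053,-0.05],"spin": 0},{"jaw": 0,"xyz": [0,-0.053,-0.05],"spin": 0},{"jaw": 0,"xyz": [0,-0.053,-0.05],"spin": 0}]'

```text
time: 19.27
tool_pos: [0.4218, 0.2621, 0.1217]
tool_rot: [[0.158, 0.987, -0.0], [0.987, -0.158, -0.0], [-0.0, -0.0, -1.0]]
contact_force: [-0.4, -0.4, 0.5]
grip_width: 0.0572
grip_force: 0.0
```

```bash
python3 - <<'E'
from m import *
im=capture('top')
for nm,lo,hi,box,z in [('yel',20,35,(170,230,210,260),.063),('red',0,8,(210,230,235,262),.063),('grn',45,85,(240,240,272,265),.063)]:
    for a,c in blobs(im,lo,hi,box): print(nm,a,c,pix('top',c,z).round(4))
im=capture('scene')
h=cv2.cvtColor(im,cv2.COLOR_BGR2HSV)
for nm,lo,hi in(('y',20,35),('g',45,85),('r',0,6)):
    print(nm,[x for x in blobs(im,lo,hi,(340,195,430,235),130)])
cv2.imwrite('pics/s2.png',cv2.resize(im[150:290,310:490],None,fx=4,fy=4,interpolation=cv2.INTER_CUBIC))
s=r.state();print(s['time'],s['grip_width'],s['contact_force'])
go(.421,.2624,.071,80.9)
E
```

```text
yel 98 [189.  241.7] [0.4752 0.2527 0.063 ]
red 101 [221.3 246.4] [0.4623 0.1752 0.063 ]
grn 102 [254.5 251.1] [0.4493 0.0958 0.063 ]
y [(np.int32(66), array([408.2, 207.2]))]
g [(np.int32(63), array([360.2, 219.5]))]
r [(np.int32(68), array([384.6, 213.2]))]
19.375 0.06541550849212326 [-0.00740397  0.24679354 -0.26926729]
pos [0.4217 0.2622 0.1218] yaw 80.92 -> xyz [ 0.0001 -0.0007  0.0508] spin 0.0002
```

View pics/s2.png

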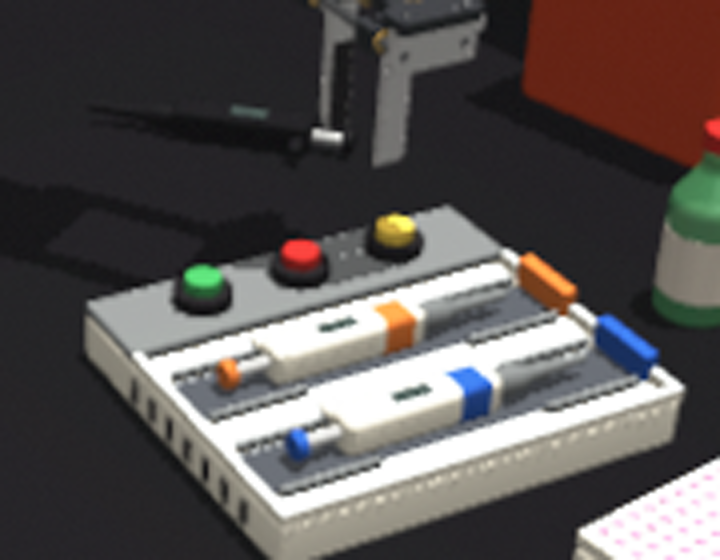

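The scene view shows both pipettes flat in their lanes, and the keys standing above their collars with clear space around them. I'll press with the one finger.

Request:
arm_command --deltas '[{"jaw": 0,"xyz": [0,-0.001,0.02],"spin": 0},{"jaw": 0,"xyz": [0,-0.001,0.035],"spin": 0},{"jaw": 0,"xyz": [0,-0.001,0.038],"spin": 0},{"jaw": 0,"xyz": [0,-0.001,0.038],"spin": 0},{"jaw": 0,"xyz": [0,-0.001,0.038],"spin": 0},{"jaw": 0,"xyz": [0,-0.001,0.041],"spin": 0},{"jaw": 0,"xyz": [0,-0.001,0.044],"spin": 0},{"jaw": 0,"xyz": [0,-0.001,0.047],"spin": 0},{"jaw": 0,"xyz": [0,-0.001,0.047],"spin": 0},{"jaw": 0,"xyz": [0,-0.001,0.047],"spin": 0}]'

```text
time: 20.62
tool_pos: [0.4209, 0.2627, 0.0755]
tool_rot: [[0.157, 0.988, 0.001], [0.988, -0.157, 0.001], [0.001, 0.001, -1.0]]
contact_force: [0.8, -0.1, 5.0]
grip_width: 0.0942
grip_force: 1.8
```

Request:
arm_command --deltas '[{"jaw": 0,"xyz": [0,0,0.002],"spin": 0},{"jaw": 0,"xyz": [0,0,0.002],"spin": 0},{"jaw": 0,"xyz": [0,0,0.002],"spin": 0}]'

```text
time: 21.0
tool_pos: [0.421, 0.2628, 0.0749]
tool_rot: [[0.157, 0.988, 0.002], [0.988, -0.157, 0.001], [0.001, 0.002, -1.0]]
contact_force: [-2.9, -1.1, 11.3]
grip_width: 0.0942
grip_force: 5.2
```

Request:
arm_command --deltas '[{"jaw": 0,"xyz": [0,0,0.002],"spin": 0},{"jaw": 0,"xyz": [0,0,0.002],"spin": 0},{"jaw": 0,"xyz": [0,0,0.002],"spin": 0}]'

```text
time: 21.38
tool_pos: [0.421, 0.2628, 0.0747]
tool_rot: [[0.157, 0.988, 0.003], [0.988, -0.157, 0.001], [0.001, 0.003, -1.0]]
contact_force: [-5.7, -1.7, 17.9]
grip_width: 0.094
grip_force: 8.9
```

```bash
python3 - <<'E'
from m import *
im=capture('scene')
h=cv2.cvtColor(im,cv2.COLOR_BGR2HSV)
for n,lo,hi in(('y',20,35),('g',45,85),('r',0,6)): print(n,blobs(im,lo,hi,(340,195,430,235),130))
print('hue/sat/val columns through yellow 408 rows 198-216')
for u in(404,408,412): print([tuple(int(k) for k in h[v,u]) for v in range(199,216)])
print('red ref col 385'); print([tuple(int(k) for k in h[v,385]) for v in range(205,222)])
wi=capture('wrist'); print('wrist',blobs(wi,20,35,(0,0,640,480),150))
# triangulated key heights (red, green) from top+scene
t=capture('top')
for (lo,hi,b) in((0,8,(210,230,235,262)),(45,85,(240,240,272,265))):
    ct=max(blobs(t,lo,hi,b),key=lambda q:q[0])[1]; cs=max(blobs(im,lo,min(hi,85),(340,195,430,235),130),key=lambda q:q[0])[1]
    e1,d1,_=ray('top',ct);e2,d2,_=ray('scene',cs);k=np.linalg.lstsq(np.c_[d1,-d2],e2-e1,rcond=None)[0];print((e1+k[0]*d1).round(4),(e2+k[1]*d2).round(4))
E
```

```text
y [(np.int32(36), array([408.5, 208.8]))]
g [(np.int32(61), array([360.3, 219.6]))]
r [(np.int32(66), array([384.7, 213.2]))]
hue/sat/val columns through yellow 408 rows 198-216
[(130, 20, 38), (130, 20, 38), (120, 7, 37), (135, 14, 37), (120, 7, 36), (130, 21, 37), (135, 15, 35), (20, 86, 65), (22, 161, 146), (22, 173, 164), (23, 166, 123), (21, 120, 64), (150, 17, 30), (165, 19, 27), (150, 12, 21), (150, 9, 27), (90, 3, 79)]
[(23, 9, 115), (20, 7, 114), (23, 9, 116), (20, 7, 116), (30, 7, 115), (23, 9, 118), (20, 7, 116), (23, 37, 117), (22, 145, 180), (23, 173, 209), (23, 172, 210), (23, 173, 171), (22, 152, 92), (150, 18, 29), (135, 21, 24), (140, 35, 22), (120, 7, 39)]
[(20, 6, 123), (10, 7, 115), (15, 5, 103), (15, 5, 105), (0, 5, 103), (15, 4, 120), (60, 2, 131), (22, 73, 136), (22, 159, 151), (23, 172, 182), (23, 172, 166), (23, 156, 98), (18, 62, 41), (135, 20, 26), (135, 22, 23), (0, 0, 19), (90, 4, 69)]
red ref col 385
[(140, 23, 34), (150, 18, 28), (130, 31, 25), (150, 11, 24), (179, 146, 63), (1, 196, 229), (1, 191, 251), (1, 190, 251), (1, 191, 251), (1, 194, 242), (1, 197, 175), (1, 196, 113), (1, 169, 89), (176, 72, 57), (135, 14, 37), (120, 33, 23), (120, 12, 22)]
wrist [(np.int32(1039), array([616.6, 142.1])), (np.int32(1195), array([422.9, 284.6])), (np.int32(20), array([ 56.4, 375.4])), (np.int32(14), array([ 76.2, 377.7])), (np.int32(77), array([ 50.1, 386.8])), (np.int32(140), array([590.4, 396.5])), (np.int32(61), array([ 46.5, 401.5])), (np.int32(100), array([589.1, 439. ])), (np.int32(91), array([ 46.3, 438.2]))]
[0.4619 0.1745 0.0661] [0.4603 0.1719 0.0653]
[0.4487 0.0954 0.0663] [0.4475 0.0933 0.0658]
```

```bash
python3 - <<'E'
from m import *
a=cv2.resize(cv2.imread('pics/s2.png'),None,fx=.25,fy=.25,interpolation=cv2.INTER_AREA); b=capture('scene')[150:290,310:490]
for u in(404,406,408,410,412):
    print(u,'before',[int(x) for x in a[50:66,u-310,2]]);print(u,'now   ',[int(x) for x in b[50:66,u-310,2]])
E
```

```text
404 before [36, 36, 35, 37, 82, 143, 155, 130, 111, 95, 59, 30, 24, 19, 30, 76]
404 now    [37, 36, 36, 36, 36, 33, 64, 146, 165, 123, 63, 29, 24, 21, 25, 78]
406 before [36, 35, 35, 60, 168, 211, 211, 198, 163, 135, 110, 65, 29, 22, 23, 52]
406 now    [102, 104, 104, 107, 111, 111, 108, 138, 191, 200, 145, 66, 27, 23, 22, 52]
408 before [35, 33, 40, 132, 241, 246, 215, 208, 177, 143, 130, 86, 33, 24, 20, 42]
408 now    [115, 115, 116, 115, 117, 117, 117, 179, 210, 209, 171, 93, 30, 25, 21, 39]
410 before [36, 35, 33, 72, 230, 255, 253, 236, 177, 141, 124, 80, 31, 23, 22, 45]
410 now    [116, 116, 116, 115, 116, 110, 149, 194, 208, 206, 162, 85, 29, 23, 22, 43]
412 before [35, 35, 35, 63, 180, 244, 252, 228, 146, 119, 86, 49, 32, 21, 28, 108]
412 now    [114, 103, 105, 102, 119, 130, 136, 150, 182, 165, 99, 41, 26, 20, 21, 68]
```

Request:
arm_command --deltas '[{"jaw": 0,"xyz": [0,0,-0.015],"spin": 0},{"jaw": 0,"xyz": [0,0,-0.015],"spin": 0},{"jaw": 0,"xyz": [0,0,-0.015],"spin": 0},{"jaw": 0,"xyz": [0,0,-0.015],"spin": 0},{"jaw": 0,"xyz": [0,0,-0.012],"spin": 0},{"jaw": 0,"xyz": [0,0,-0.012],"spin": 0}]'

```text
time: 22.32
tool_pos: [0.4199, 0.2622, 0.0821]
tool_rot: [[0.157, 0.988, -0.001], [0.988, -0.157, -0.001], [-0.001, -0.001, -1.0]]
contact_force: [0.4, -0.4, 1.0]
grip_width: 0.0941
grip_force: 0.0
```

Request:
arm_command --deltas '[{"jaw": 0,"xyz": [0,0,0.002],"spin": 0},{"jaw": 0,"xyz": [0,0,0.002],"spin": 0},{"jaw": 0,"xyz": [0,0,0.002],"spin": 0},{"jaw": 0,"xyz": [0,0,0.002],"spin": 0}]'

```text
time: 22.82
tool_pos: [0.4204, 0.2625, 0.0811]
tool_rot: [[0.157, 0.988, 0.0], [0.988, -0.157, 0.0], [0.0, 0.0, -1.0]]
contact_force: [-0.3, -0.2, 0.9]
grip_width: 0.0938
grip_force: 0.5
```

Request:
arm_command --deltas '[{"jaw": 0,"xyz": [0,0,0.002],"spin": 0},{"jaw": 0,"xyz": [0,0,0.002],"spin": 0},{"jaw": 0,"xyz": [0,0,0.002],"spin": 0},{"jaw": 0,"xyz": [0,0,0.002],"spin": 0}]'

```text
time: 23.32
tool_pos: [0.4204, 0.2625, 0.0791]
tool_rot: [[0.157, 0.988, 0.0], [0.988, -0.157, 0.0], [0.0, 0.0, -1.0]]
contact_force: [-0.8, 0.0, 2.2]
grip_width: 0.0941
grip_force: 1.0
```

Request:
arm_command --deltas '[{"jaw": 0,"xyz": [0,0,0.002],"spin": 0},{"jaw": 0,"xyz": [0,0,0.002],"spin": 0},{"jaw": 0,"xyz": [0,0,0.002],"spin": 0},{"jaw": 0,"xyz": [0,0,0.002],"spin": 0}]'

```text
time: 23.82
tool_pos: [0.4204, 0.2625, 0.0771]
tool_rot: [[0.157, 0.988, 0.0], [0.988, -0.157, 0.0], [0.0, 0.0, -1.0]]
contact_force: [-0.2, -0.3, 3.1]
grip_width: 0.0943
grip_force: 1.5
```

The force rises like a spring from z≈0.081 and goes hard at ≈0.075, and the image shows the key shifted down. So the key bottomed before. I'll finish a clean full press and let it up.

Request:
arm_command --deltas '[{"jaw": 0,"xyz": [0,0,0.003],"spin": 0},{"jaw": 0,"xyz": [0,0,0.006],"spin": 0},{"jaw": 0,"xyz": [0,0,0.006],"spin": 0},{"jaw": 0,"xyz": [0,0,0.006],"spin": 0}]'

```text
time: 24.32
tool_pos: [0.4207, 0.2626, 0.0747]
tool_rot: [[0.158, 0.988, 0.002], [0.988, -0.158, 0.0], [0.001, 0.002, -1.0]]
contact_force: [-8.4, -2.0, 18.6]
grip_width: 0.0942
grip_force: 9.6
```

Request:
arm_command --deltas '[{"jaw": 0,"xyz": [0,0,-0.01],"spin": 0},{"jaw": 0,"xyz": [0,0,-0.04],"spin": 0},{"jaw": 0,"xyz": [0,0,-0.04],"spin": 0},{"jaw": 0,"xyz": [0,0,-0.04],"spin": 0}]'

```text
time: 24.82
tool_pos: [0.4197, 0.2622, 0.1094]
tool_rot: [[0.157, 0.988, -0.002], [0.988, -0.157, -0.001], [-0.001, -0.002, -1.0]]
contact_force: [0.7, 0.1, -0.6]
grip_width: 0.0945
grip_force: 0.0
```

```bash
python3 - <<'E'
from h import *
# same finger offset as over yellow: TCP yellow - key yellow, applied to green (key step 0.16 along dryer -y)
go(.4205-.0255,.2625-.158,.105,80.9); print(r.state()['time'])
E
```

```text
pos [0.4197 0.2622 0.1094] yaw 80.95 -> xyz [-0.1596  0.0005  0.0046] spin 0.0005
24.825
```

Request:
arm_command --deltas '[{"jaw": 0,"xyz": [-0.05,0,0],"spin": 0},{"jaw": 0,"xyz": [-0.1,0,0],"spin": 0},{"jaw": 0,"xyz": [-0.15,0,0],"spin": 0},{"jaw": 0,"xyz": [-0.16,0,0],"spin": 0},{"jaw": 0,"xyz": [-0.16,0,0],"spin": 0},{"jaw": 0,"xyz": [-0.16,0,0],"spin": 0},{"jaw": 0,"xyz": [-0.16,0,0],"spin": 0}]'

```text
time: 25.7
tool_pos: [0.3952, 0.1055, 0.1108]
tool_rot: [[0.156, 0.988, -0.0], [0.988, -0.156, 0.0], [0.0, -0.0, -1.0]]
contact_force: [0.5, 0.0, -0.8]
grip_width: 0.0944
grip_force: 0.0
```

Request:
arm_command --deltas '[{"jaw": 0,"xyz": [0,0,0.015],"spin": 0},{"jaw": 0,"xyz": [0,0,0.025],"spin": 0},{"jaw": 0,"xyz": [0,0,0.029],"spin": 0},{"jaw": 0,"xyz": [0,0,0.032],"spin": 0},{"jaw": 0,"xyz": [0,0,0.034],"spin": 0},{"jaw": 0,"xyz": [0,0,0.035],"spin": 0},{"jaw": 0,"xyz": [0,0,0.035],"spin": 0},{"jaw": 0,"xyz": [0,0,0.035],"spin": 0}]'

```text
time: 26.7
tool_pos: [0.3952, 0.1045, 0.0762]
tool_rot: [[0.157, 0.988, 0.0], [0.988, -0.157, 0.0], [0.0, 0.0, -1.0]]
contact_force: [-2.0, 0.2, 3.3]
grip_width: 0.0942
grip_force: 1.7
```

Spring force 3.3 N, not yet at the bottom; pressing further.

Request:
arm_command --deltas '[{"jaw": 0,"xyz": [0,0,0.003],"spin": 0},{"jaw": 0,"xyz": [0,0,0.005],"spin": 0},{"jaw": 0,"xyz": [0,0,0.005],"spin": 0},{"jaw": 0,"xyz": [0,0,0.005],"spin": 0}]'

```text
time: 27.2
tool_pos: [0.3958, 0.1045, 0.0746]
tool_rot: [[0.157, 0.988, 0.002], [0.988, -0.157, -0.0], [0.0, 0.002, -1.0]]
contact_force: [-10.4, -1.2, 21.0]
grip_width: 0.094
grip_force: 10.4
```

Request:
arm_command --deltas '[{"jaw": 0,"xyz": [0,0,-0.01],"spin": 0},{"jaw": 0,"xyz": [0,0,-0.04],"spin": 0},{"jaw": 0,"xyz": [0,0,-0.09],"spin": 0},{"jaw": 0,"xyz": [0,0,-0.12],"spin": 0},{"jaw": 0,"xyz": [0,0,-0.12],"spin": 0},{"jaw": 0,"xyz": [0,0,-0.12],"spin": 0}]'

```text
time: 27.95
tool_pos: [0.3948, 0.1043, 0.1893]
tool_rot: [[0.157, 0.988, -0.002], [0.988, -0.157, -0.0], [-0.001, -0.002, -1.0]]
contact_force: [-0.2, -0.3, -0.9]
grip_width: 0.0942
grip_force: 0.0
```

```bash
python3 - <<'E'
from m import *
im=capture('scene')
for n,lo,hi in(('y',20,35),('g',45,85),('r',0,6)): print(n,blobs(im,lo,hi,(340,195,430,235),130))
a=cv2.resize(cv2.imread('pics/s2.png'),None,fx=.25,fy=.25,interpolation=cv2.INTER_AREA)
d=np.abs(a.astype(int)-im[150:290,310:490]).max(2)[55:]; print((d>60).sum(), np.argwhere(d>60)[:10].tolist())
t=capture('top')
for t_ in('jar','marker','well_plate','wash_bottle','blue_pipette','orange_pipette'): print(t_,[(np.round(world('top',f['at']),3).tolist(),round(f['confidence'],2)) for f in models.find_in(t_,'top')][:3])
print(r.state()['time'])
E
```

```text
y [(np.int32(66), array([408.1, 206.9]))]
g [(np.int32(59), array([360.3, 219.6]))]
r [(np.int32(64), array([384.6, 213.3]))]
276 [[0, 94], [0, 95], [0, 96], [1, 94], [1, 95], [1, 96], [1, 97], [1, 98], [2, 89], [2, 90]]
jar [([0.741, -0.065, 0.047], 0.72), ([0.639, 0.129, 0.062], 0.27), ([0.542, 0.081, 0.055], 0.27)]
marker [([0.521, -0.502, 0.011], 0.77)]
well_plate [([0.736, -0.238, 0.013], 0.97)]
wash_bottle [([0.602, 0.419, 0.099], 0.7)]
blue_pipette [([0.23, 0.332, 0.027], 0.76), ([0.635, 0.129, 0.058], 0.59)]
orange_pipette [([0.235, -0.431, 0.031], 0.87), ([0.545, 0.085, 0.059], 0.48)]
28.35
```

```bash
python3 - <<'E'
from m import *
a=cv2.resize(cv2.imread('pics/s2.png'),None,fx=.25,fy=.25,interpolation=cv2.INTER_AREA);b=capture('scene')[150:290,310:490]
for n,lo,hi in(('o',5,18),('b',105,125)): print(n,blobs(a,lo,hi,(50,60,170,125),150),blobs(b,lo,hi,(50,60,170,125),150))
t0=cv2.imread('pics/top0.png');t=capture('top')
for i in(t0,t):
    v,u=np.nonzero(i[315:340,130:160].min(2)>90);print(len(v),u.mean()+130,v.mean()+315)
E
```

```text
o [(np.int32(126), array([136.1,  70.2])), (np.int32(66), array([99.1, 81.2])), (np.int32(27), array([56.7, 93. ]))] [(np.int32(126), array([136.1,  70.2])), (np.int32(69), array([99. , 81.3])), (np.int32(30), array([56.8, 93.1]))]
b [(np.int32(137), array([156. ,  85.9])), (np.int32(70), array([118.1,  97.7])), (np.int32(29), array([ 74., 111.]))] [(np.int32(140), array([156.1,  86. ])), (np.int32(73), array([118.2,  97.8])), (np.int32(29), array([ 74., 111.]))]
46 143.23913043478262 329.04347826086956
49 143.3877551020408 329.16326530612247
```

Nothing has shifted, so I'm handing in.

```bash
python3 -c "
from workcell import order
print(order.job_done())"
```

```text
the job is handed in; nothing more can be done
None
```

I handed the job in at about 28 s: both pipettes lie flat in their own-colour lanes with the tips towards the tags. I then pressed yellow fully (three times while checking its travel, released each time), followed by green once, with the red key and everything else left alone; the hand-in call gave no verdict.

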